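# Pack the two-tier tray on the hall ledge

### The arm

A 6-joint arm with a two-finger parallel gripper is mounted at the origin on the work surface. World frame = base frame: x ahead of the robot, y to its left, z up, the work surface at z = 0. Lengths are in mm, angles in degrees, forces in N, time in s.
With the tool pointing down it reaches from about 350 to 850 mm from the base axis. Payload 8.1 kg.
Tool frame: the origin (TCP) lies at the very end of the fingers, on their centre line; the grasp point (between the pads) lies 19 mm behind it; z points along the fingers, y is the line along which they close (so a half turn about z gives the same grasp; the last joint's range is limited). The gripper opens to 85 mm and grips with 20 to 120 N. Pads are 22 mm wide; open, the fingers measure 114 mm over their backs; the gripper's body (76 mm by 85 mm) begins 54 mm behind the grasp point. The pads swing forward as they close: fully open they stand 13 mm farther back than shut.
Start: joints at [-70.497, 7.471, 85.268, -0, 87.261, -4.893], TCP at [247.85, -546.421, 231.292] pointing down, gripper open.
Joint ranges: [-169.43, 169.43], [-51.17, 129.36], [1.28, 143.12], [-76.62, 256.62], [0, 156.53], [-152.29, 152.29]. Speed limits (degrees/s): [136.94, 136.94, 159.86, 180, 180, 180].

### API

Orientations are given as [roll, pitch, yaw] about the fixed x, y, z axes, in that order (R = Rz(yaw) Ry(pitch) Rx(roll)).
In Python, from bench import sense, eyes, job, models gives the robot as it stands. The module is installed in compiled form; this text tells all that it offers.
- The arm moves only by the tool apply_moves, never from a script. Its argument "rows" is a list of rows, each a list of 6 numbers: the shift along the tool's x, y, z in mm, then the turn, a rotation vector about the tool's x, y, z in rad. In form: [[dx, dy, dz, rx, ry, rz], ...]. A call has exactly 5 rows; each row shifts and turns the commanded pose from where the row before left it, along the tool's axes as they then stand; what a row does not reach is not made up. A row lasts 1/8 s, in which the tool goes at most 62.5 mm and 10.7 degrees, less where a joint would pass 70% of its speed; a pose out of reach is approached as far as the arm can. A call is refused whole if a number of a shift passes 62.5 or a number of a turn 0.188, either way. A call with a gripper value outside its range is refused whole. "fingers" is the finger opening in mm, from 0 to 85.4, set as the call begins (left out, the last holds). The fingers move at their own pace and stop on an object; "grip_force" is the grip in N (left out, the last holds). Time passes only in rows, so rows that do not move let the fingers close, or fill a call up. It gives the time, the measured TCP pose, the force, the opening and the grip force at its end, in the units of the state.
- sense(): the state, without advancing time (a new reading comes with each control period).
- eyes.snapshot(name): name is "side" or "top"; returns (picture, depth): 384x512x3 uint8, red, green, blue; 384x512 float32, mm along the optical axis (not along the pixel's ray), 0 where there is no reading.
- eyes.get_calibration(name): a dict with "intrinsics" (3x3 intrinsics, pixels), "R" (3x3) and "t" (3): a world point X has camera coordinates R X + t. Camera axes: x right, y down, z forward; pixel columns grow to the right and rows downward; lengths in mm; the calibration is good to about 2 mm. A picture is of the moment at which its call begins. get_calibration takes no time and is no camera call.
- job.hand_in(): hands the job in; it is judged then, once.
Trained networks look in the newest picture that a camera, given by its name, has taken for a name from the list of things; names that differ only in an ending like _2 or _b are one class to them, and where a whole thing is asked for, a point or a joint stands for the part that bears it (a point fixed in the world has none). Each returns a list of dicts, best first, with "confidence" (0 to 1); they miss things now and then, are a little off and sometimes report something else, mostly with a low value. They report only what shows in the picture. A call takes as long as a camera call. They do not tell look-alikes from the thing itself.
- models.boxes_of(name, camera): "xyz" ([x, y, z] in mm, in world coordinates, good to about 4 mm: the middle of the surface that is visible of it).
- models.cut_out(name, camera): "pixels" (384x512 bool, what is visible of it).
- models.place_of(name, camera): "xyz" ([x, y, z] in mm, in world coordinates, good to about 4 mm: a listed point, or the origin of a listed thing).
The state is a dict: "time": time; "joint_pos": joint angles; "qd": joint speeds; "joint_efforts": joint torques, N m; "tool_pos": TCP position; "tcp_rot": TCP orientation; "ft_force": force on the tool from outside, world axes, zero at the start; "wrist_torque": the same for the moment, N m; "finger_gap": finger opening in mm; "grip_force": force on a finger pad.
Only numpy, scipy, OpenCV 4.12 (cv2) and the standard library are available. Lean on these libraries where they do the work, as an engineer would, in place of code of your own. Each camera call takes 0.05 s, during which the arm holds its last target. There are 200 camera calls.

### The job

Pack the blue two-tier tray in this order: lay the nail clipper in the lower tray (the plain one), stack the upper tray (the one with the rib and feet) squarely on the lower one so that it sits fully home over the clipper, lay the torch flat, switch up, in the upper tray's narrow bay, and last set the ceramic ring dish down gently, upright, in the wide bay. Leave the shoe-polish tin, the shoehorn and the key bowl where they are.

Things in the scene. Friction and masses are not known exactly. Their poses are not given: they have to be found in the camera images.
- lower_tray: Lower tray: plain undivided open tray, translucent blue plastic, fixed to the ledge. Outside 148 (x) by 174 (y) by 30 mm high; walls and floor 4 mm. Origin: centre of its underside, z up. The upper tray's feet drop inside its walls with 4 mm play all round (a half turn fits too); fully home, the upper tray rests on this rim, its origin 22 mm above this origin.
- upper_tray: Upper tray: loose, blue, 250 g, outline 148 (x) by 174 (y) mm, on 4 corner feet 8 mm long. Origin: centre, at the feet's tips; z up. Heights above it: floor top 12, rim 24, rib top 32 mm. The rib (the grip for lifting), 10 mm thick, runs along x at y = -12 mm. Narrow bay for the torch: y -83 to -17 mm. Wide bay for the dish: y -7 to +83 mm. Both 140 mm long in x, centred on x = 0.
- clipper: Steel nail clipper, folded, lying flat: 60 mm long (along its x), 13 mm wide (y), 12 mm high, about 45 g. Origin: centre of its underside; z up. Lying flat anywhere in the lower tray it is clear of the upper tray's feet.
- torch: Yellow plastic torch lying flat, slide switch on top, about 140 g, 112 mm long along x. Body: block 36 mm wide (y), 38 mm high, from x = -56 to +30 mm; then the lamp head, a drum 40 mm across, to x = +56. Origin: centre of its underside; z up. It stands well above the upper tray's rim and rib, so hold it by its upper half.
- ring_dish: Ring dish in grey-brown glazed ceramic, round, upright, about 120 g: foot 54 mm, rim 70 mm across, rim 16 mm high, with a central ring post (the grip) 14 mm in diameter, straight from the dish's floor (5 mm) up to 48 mm, its top 2 mm tapered. Origin: centre of its underside; z up along the post.
- polish_tin: Bystander: round flat shoe-polish tin of bare metal, 64 mm across, 23 mm high, closed, standing among the things. Origin: centre of its underside. Leave it where it is.
- shoehorn: Bystander: shoehorn lying flat along y beyond the work, wooden handle (to -y) and steel blade (to +y), about 300 mm long, 40 mm wide, 16 mm high. Origin: on the ledge near its middle. Leave it where it is.
- key_bowl: Bystander: small terracotta bowl, 110 mm across, 45 mm high, beyond the work. Origin: centre of its underside. Leave it where it is.
Mind the look-alikes: they are no part of the job. What is shaped like the upper_tray but brown or orange is not meant.

How it is judged:
By the outcome, as a careful person would: the job done as asked, in the order asked, and still so for the second after the job is handed in, with the robot touching nothing.
It also fails if it takes over 125 s, if anything falls off the work surface, if the arm or the gripper's body presses on something with over 40 N, if the wrist force passes 120 N, or if a joint passes its speed limit or range.

## Working session

There is one attempt and no reset: what is moved stays moved. The work goes in short steps, Python scripts to look and compute and a tool call to move; the robot and the scene stay as the last step left them, time stands still between calls to the robot, and variables do not carry over. Pictures are saved under pics/ and viewed, at most 17 in all, crops included, and the job is handed in when it is done.

Besides the shell and the picture viewer there is one more tool, called after "Request:" as name([rows], argument=value, ...), one row to a line, values as JSON. apply_moves: Moves the arm, as the interface text tells. Its arguments: {"type":"object","properties":{"rows":{"type":"array"},"fingers":{"type":"number"},"grip_force":{"type":"number"}},"required":["rows"]}

```bash
mkdir -p pics
cat > h.py <<'E'
from bench import sense, eyes, job, models
import numpy as np, cv2
from scipy.spatial.transform import Rotation as Ro
def snap(c,fn=None):
    im,d=eyes.snapshot(c)
    if fn: cv2.imwrite('pics/'+fn,im[:,:,::-1])
    return im,d
def cloud(c,d):
    k=eyes.get_calibration(c);K=np.array(k['intrinsics']);R=np.array(k['R']);t=np.array(k['t'])
    v,u=np.mgrid[:d.shape[0],:d.shape[1]]
    P=np.stack([(u-K[0,2])/K[0,0]*d,(v-K[1,2])/K[1,1]*d,d],-1)
    return (P-t)@R
E
python3 - <<'E'
from h import *
for c in ['top','side']:
    im,d=snap(c,c+'0.png'); W=cloud(c,d); np.savez(c+'0.npz',im=im,W=W,d=d)
    for n in ['lower_tray','upper_tray','clipper','torch','ring_dish','polish_tin','shoehorn','key_bowl']:
        print(c,n,[(np.round(r['xyz']).astype(int).tolist(),round(r['confidence'],2)) for r in models.place_of(n,c)[:3]])
s=sense();print(s['tool_pos'],s['tcp_rot'],s['time'])
E
```

```text
top lower_tray [([555, -242, -1], 0.9), ([473, -12, 0], 0.15)]
top upper_tray [([485, 257, -3], 0.92), ([264, 244, -5], 0.86), ([729, 418, 4], 0.82)]
top clipper [([473, -13, -2], 0.54), ([763, 185, -2], 0.52)]
top torch [([525, 438, -3], 0.68)]
top ring_dish [([646, -4, 0], 0.65), ([536, -439, 8], 0.36)]
top polish_tin [([535, -440, 3], 0.65)]
top shoehorn [([769, -127, 2], 0.83)]
top key_bowl []
side lower_tray [([552, -238, 1], 0.78)]
side upper_tray [([492, 260, -2], 0.98), ([732, 418, 0], 0.88), ([267, 242, 2], 0.59)]
side clipper [([470, -11, -3], 0.47)]
side torch [([525, 442, 4], 0.6)]
side ring_dish [([648, -7, -2], 0.79)]
side polish_tin [([537, -444, 4], 0.84)]
side shoehorn [([771, -128, 2], 0.94)]
side key_bowl [([764, 183, 2], 0.64)]
[ 247.84504994 -546.42134915  231.30592176] [-1.79999968e+02  5.39929569e-04  2.43942514e+01] 0.9
```

View pics/top0.png

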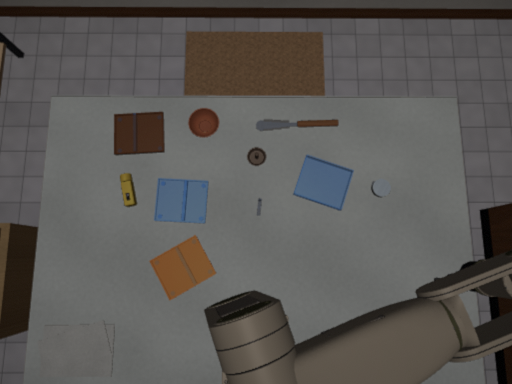

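View pics/side0.png

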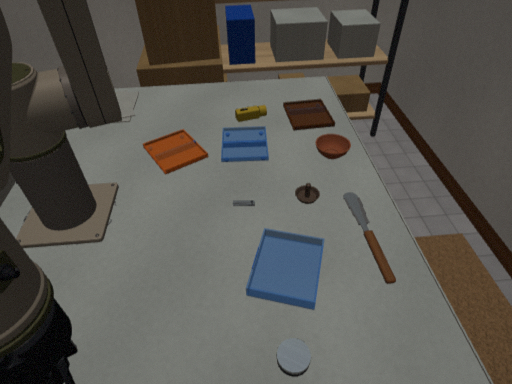

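```bash
cat > fit.py <<'E'
from h import *
def rect(n,c,xy,zmin=None,rad=120):
    best=None
    im,d=snap(c);W=cloud(c,d)
    for r in models.cut_out(n,c):
        m=r['pixels']; P=W[m&(d>0)]
        if len(P)<5: continue
        q=np.median(P[:,:2],0)
        if np.hypot(*(q-xy))<70: best=P;break
    if best is None: return None
    P=best[np.hypot(*(best[:,:2]-np.median(best[:,:2],0)).T)<rad]
    if zmin is not None: P=P[P[:,2]>zmin]
    (cx,cy),(w,h),a=cv2.minAreaRect(P[:,:2].astype(np.float32))
    if w<h: w,h,a=h,w,a+90
    Q=P[:,:2]-P[:,:2].mean(0); ev,E=np.linalg.eigh(Q.T@Q); p=np.degrees(np.arctan2(E[1,1],E[0,1]))
    return dict(n=len(P),c=(round(cx,1),round(cy,1)),wh=(round(w,1),round(h,1)),long=round((a+90)%180-90,1),pca=round((p+90)%180-90,1),mean=P.mean(0).round(1),z=np.percentile(P[:,2],[2,50,98]).round(1))
E
python3 - <<'E'
from fit import *
for n,xy in dict(lower_tray=(554,-240),upper_tray=(488,258),clipper=(472,-12),torch=(525,440),ring_dish=(647,-5)).items():
    for c in ['top','side']: print(n,c,rect(n,c,xy))
a=np.load('top0.npz')['im'];b=np.load('side0.npz')['im']
R=lambda i,x,y,w,h:cv2.resize(i[y:y+h,x:x+w],(400,300),interpolation=cv2.INTER_CUBIC)
cv2.imwrite('pics/crops.png',np.vstack([np.hstack([R(a,100,160,120,90),R(a,235,150,120,90)]),np.hstack([R(b,210,90,80,60),R(b,225,170,100,75)])])[:,:,::-1])
E
```

```text
lower_tray top {'n': 2149, 'c': (557.9, -240.1), 'wh': (173.8, 161.9), 'long': 70.3, 'pca': np.float64(74.8), 'mean': array([ 555.5, -241. ,    7.9]), 'z': array([-1.3,  5. , 32.7])}
lower_tray side {'n': 4758, 'c': (550.5, -237.1), 'wh': (177.1, 155.7), 'long': 71.4, 'pca': np.float64(71.5), 'mean': array([ 552.5, -239. ,    8.7]), 'z': array([ 1.2,  4.3, 30.7])}
upper_tray top {'n': 2164, 'c': (489.8, 254.6), 'wh': (174.5, 149.0), 'long': 86.5, 'pca': np.float64(85.7), 'mean': array([490.6, 255.6,  14.8]), 'z': array([ 6.5, 13. , 33.3])}
upper_tray side {'n': 1531, 'c': (488.7, 255.4), 'wh': (180.7, 147.3), 'long': 87.5, 'pca': np.float64(85.6), 'mean': array([488.5, 251.7,  15.7]), 'z': array([ 8.9, 12.8, 31.5])}
clipper top {'n': 57, 'c': (469.1, -14.0), 'wh': (53.2, 11.9), 'long': -6.4, 'pca': np.float64(-6.2), 'mean': array([468.5, -13.9,  11.5]), 'z': array([ 5.5, 11.5, 17.8])}
clipper side None
torch top {'n': 396, 'c': (523.4, 444.4), 'wh': (110.8, 50.2), 'long': 11.1, 'pca': np.float64(13.3), 'mean': array([522.9, 435.3,  34.6]), 'z': array([ 9.4, 36.8, 43.8])}
torch side {'n': 373, 'c': (512.1, 447.7), 'wh': (108.2, 102.8), 'long': -53.1, 'pca': np.float64(12.3), 'mean': array([521.3, 428.4,  25.8]), 'z': array([ 1.3, 28.3, 40.3])}
ring_dish top {'n': 280, 'c': (646.5, -4.8), 'wh': (67.3, 64.4), 'long': 61.1, 'pca': np.float64(80.2), 'mean': array([647.8,  -5.2,  11.6]), 'z': array([ 1.2,  8.8, 50.2])}
ring_dish side {'n': 354, 'c': (646.5, -3.8), 'wh': (66.4, 65.6), 'long': -74.0, 'pca': np.float64(-48.9), 'mean': array([646.7,  -3.4,  12.8]), 'z': array([ 2.6,  9.5, 47.8])}
```

View pics/crops.png

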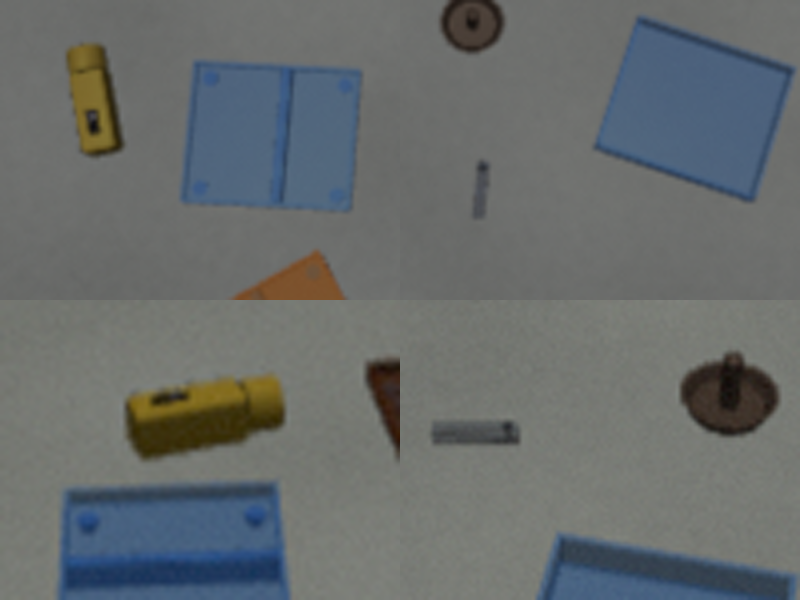

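```bash
cat >> h.py <<'E'
def to(x,y,z,yaw=None):
    s=sense();p=np.array(s['tool_pos']);R=Ro.from_euler('xyz',s['tcp_rot'],degrees=True)
    d=R.inv().apply(np.array([x,y,z])-p); out=d.round(1).tolist()
    if yaw is not None:
        r=(R.inv()*Ro.from_euler('xyz',[180,0,yaw],degrees=True)).as_rotvec(); out+=r.round(3).tolist()
    print('t',round(s['time'],1),'pos',p.round(1),'rot',np.round(s['tcp_rot'],1),'gap',round(s['finger_gap'],1),'F',np.round(s['ft_force'],1),'| delta',out)
from scipy.optimize import minimize
def hull(c,pose,L,Wd,z0,z1):
    k=eyes.get_calibration(c);K=np.array(k['intrinsics']);R=np.array(k['R']);t=np.array(k['t'])
    x,y,a=pose;a=np.radians(a)
    q=np.array([[sx*L/2,sy*Wd/2,z] for sx in(-1,1) for sy in(-1,1) for z in(z0,z1)])
    X=np.c_[x+q[:,0]*np.cos(a)-q[:,1]*np.sin(a),y+q[:,0]*np.sin(a)+q[:,1]*np.cos(a),q[:,2]]
    p=(X@R.T+t)@K.T;p=p[:,:2]/p[:,2:]
    return cv2.convexHull(p.astype(np.float32))
def fitbox(masks,p0,L,Wd,z0,z1):
    S=8
    def cost(p):
        e=0
        for c,m in masks.items():
            h=hull(c,p,L,Wd,z0,z1); b=np.zeros((m.shape[0]*4,m.shape[1]*4),np.uint8)
            cv2.fillPoly(b,[np.round(((h+0.5)*4-0.5)*16).astype(np.int32)],1,shift=4)
            f=cv2.resize(b.astype(np.float32),m.shape[::-1],interpolation=cv2.INTER_AREA)
            e+=np.abs(f-m).sum()/m.sum()
        return e
    p0=np.array(p0,float)
    r=minimize(cost,p0,method='Nelder-Mead',options=dict(initial_simplex=np.vstack([p0,p0+[4,0,0],p0+[0,4,0],p0+[0,0,3]]),xatol=.05,fatol=1e-4))
    return r.x.round(1),round(r.fun,3)
def colmask(c,im,kind,p,L,Wd,z0,z1):
    h=cv2.cvtColor(im,cv2.COLOR_RGB2HSV)
    m={'blue':(h[...,0]>95)&(h[...,0]<125)&(h[...,1]>80),'yellow':(h[...,0]>15)&(h[...,0]<35)&(h[...,1]>90)}[kind]
    g=np.zeros(m.shape,np.uint8);cv2.fillPoly(g,[np.round(hull(c,p,L+50,Wd+50,z0,z1)).astype(np.int32)],1)
    m=cv2.morphologyEx((m&(g>0)).astype(np.uint8),cv2.MORPH_CLOSE,np.ones((5,5)))
    return m.astype(np.float32)
E
python3 - <<'E'
from h import *
I={c:np.load(c+'0.npz')['im'] for c in('top','side')}
for n,k,p,g in [('low','blue',(553,-240,-18.5),(148,174,0,30)),('up','blue',(489,255,-4),(148,174,4,24)),('torch','yellow',(523,440,12),(112,38,0,38))]:
    for cs in (['top'],['side'],['top','side']):
        print(n,cs,fitbox({c:colmask(c,I[c],k,p,*g) for c in cs},p,*g))
to(468,-14,60,-6)
E
```

```text
low ['top'] (array([ 554.5, -238.1,  -19. ]), np.float64(0.052))
low ['side'] (array([ 553.6, -237.5,  -19. ]), np.float64(0.029))
low ['top', 'side'] (array([ 554.1, -238.3,  -19.4]), np.float64(0.083))
up ['top'] (array([490. , 255.7,  -3.2]), np.float64(0.049))
up ['side'] (array([488.5, 262.5,  -2.8]), np.float64(0.086))
up ['top', 'side'] (array([489.8, 256.4,  -3.7]), np.float64(0.151))
torch ['top'] (array([528. , 442. ,   9.9]), np.float64(0.276))
torch ['side'] (array([524.8, 440.6,  13.9]), np.float64(0.269))
torch ['top', 'side'] (array([526.8, 443.7,  13.4]), np.float64(0.55))
t 1.9 pos [ 247.8 -546.4  231.3] rot [180.    0.   24.4] gap 85.2 F [0.6 0.  0.5] | delta [420.4, -394.0, 171.3, 0.0, -0.0, 0.53]
```

Request:
apply_moves([
  [36, -33.7, 10, 0, 0, 0],
  [36, -33.7, 10, 0, 0, 0],
  [36, -33.7, 10, 0, 0, 0],
  [36, -33.7, 10, 0, 0, 0],
  [36, -33.7, 10, 0, 0, 0],
], fingers=40, grip_force=40)

```text
time: 2.52
tool_pos: [342.6, -317.2, 181.2]
tcp_rot: [180.0, -0.0, 24.4]
ft_force: [1.0, -0.2, 0.4]
finger_gap: 40.4
grip_force: 0.0
```

Request:
apply_moves([
  [40, -37.6, 10, 0, 0, 0],
  [40, -37.6, 10, 0, 0, 0],
  [40, -37.6, 10, 0, 0, 0],
  [40, -37.6, 10, 0, 0, 0],
  [40, -37.6, 10, 0, 0, 0],
])

```text
time: 3.15
tool_pos: [447.3, -63.1, 131.4]
tcp_rot: [180.0, -0.1, 24.4]
ft_force: [0.2, -1.2, 0.8]
finger_gap: 40.1
grip_force: 0.0
```

Request:
apply_moves([
  [20, -18.8, 10, 0, 0, 0],
  [20, -18.8, 10, 0, 0, 0],
  [0, 0, 0, 0, 0, 0.177],
  [0, 0, 0, 0, 0, 0.177],
  [0, 0, 0, 0, 0, 0.177],
])

```text
time: 3.78
tool_pos: [467.6, -13.9, 111.4]
tcp_rot: [180.0, -0.0, -6.3]
ft_force: [-0.3, 0.8, -0.3]
finger_gap: 39.8
grip_force: 0.0
```

Run:
```python
from h import *
from fit import rect
for c in('top','side'):
    im,d=snap(c,'c1%s.png'%c)
    print(rect('clipper',c,(470,-13)), [(np.round(r['xyz']),r['confidence']) for r in models.place_of('clipper',c)])
cv2.imwrite('pics/c1.png',cv2.resize(im[150:240,190:310],(640,480),interpolation=cv2.INTER_CUBIC)[:,:,::-1])
to(469,-14,60,-6)
```

```text
None [(array([476.,  -9.,  -0.]), 0.42)]
{'n': 150, 'c': (467.7, -6.5), 'wh': (61.3, 30.0), 'long': -4.5, 'pca': np.float64(-10.7), 'mean': array([465.6, -14. ,   6.5]), 'z': array([-1.5,  7.5, 13.3])} [(array([472.,  -9.,  -4.]), 0.51)]
t 4.2 pos [467.6 -14.1 111.3] rot [180.   -0.   -5.9] gap 39.7 F [ 0.4  0.1 -0.3] | delta [1.4, -0.2, 51.3, 0.0, -0.0, 0.001]
```

View pics/c1.png

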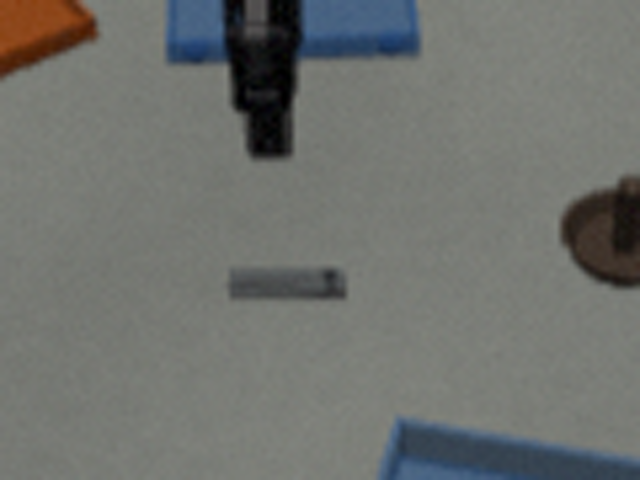

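The side crop shows the gripper directly above the clipper at about (288,283), aligned with it. I'll go down and close.

Request:
apply_moves([
  [1.5, 0, 40, 0, 0, 0],
  [0, 0, 35, 0, 0, 0],
  [0, 0, 20, 0, 0, 0],
  [0, 0, 13.5, 0, 0, 0],
  [0, 0, 0, 0, 0, 0],
])

```text
time: 4.8
tool_pos: [468.3, -14.1, 2.1]
tcp_rot: [-180.0, 0.1, -6.0]
ft_force: [-0.1, -0.6, -0.5]
finger_gap: 40.2
grip_force: 0.0
```

Request:
apply_moves([
  [0, 0, 0, 0, 0, 0],
  [0, 0, 0, 0, 0, 0],
  [0, 0, 0, 0, 0, 0],
  [0, 0, 0, 0, 0, 0],
  [0, 0, 0, 0, 0, 0],
], fingers=0)

```text
time: 5.42
tool_pos: [470.3, -14.3, 4.1]
tcp_rot: [180.0, -0.1, -6.0]
ft_force: [-1.1, 0.4, 7.9]
finger_gap: 11.4
grip_force: 41.0
```

Request:
apply_moves([
  [0, 0, -20, 0, 0, 0],
  [0, 0, -40, 0, 0, 0],
  [0, 0, -30, 0, 0, 0],
  [0, 0, 0, 0, 0, 0],
  [0, 0, 0, 0, 0, 0],
])

```text
time: 6.05
tool_pos: [468.6, -14.1, 92.2]
tcp_rot: [-180.0, 0.0, -6.0]
ft_force: [1.0, -0.7, -1.4]
finger_gap: 11.6
grip_force: 40.3
```

Run:
```python
from h import *
to(554,-238,93,-19)
```

```text
t 6.0 pos [468.6 -14.1  92.2] rot [-180.    0.   -6.] gap 11.6 F [ 1.  -0.7 -1.4] | delta [108.4, 213.7, -0.9, 0.0, 0.0, 0.226]
```

Request:
apply_moves([
  [24, 47.5, 0, 0, 0, 0],
  [24, 47.5, 0, 0, 0, 0],
  [24, 47.5, 0, 0, 0, 0],
  [24, 47.5, 0, 0, 0, 0],
  [12.4, 23.7, 0, 0, 0, 0],
])

```text
time: 6.68
tool_pos: [553.7, -240.2, 90.5]
tcp_rot: [-180.0, 0.1, -6.1]
ft_force: [-0.0, 0.9, 0.1]
finger_gap: 11.9
grip_force: 40.3
```

Request:
apply_moves([
  [0, 0, 0, 0, 0, 0.113],
  [0, 0, 20, 0, 0, 0.113],
  [0, 0, 30, 0, 0, 0],
  [0, 0, 15, 0, 0, 0],
  [0, 0, 0, 0, 0, 0],
])

```text
time: 7.3
tool_pos: [552.6, -237.1, 25.3]
tcp_rot: [-180.0, 0.3, -19.0]
ft_force: [0.5, 0.2, 0.4]
finger_gap: 11.4
grip_force: 40.3
```

Run:
```python
from h import *
snap('top','c2t.png')
im,d=snap('side')
cv2.imwrite('pics/c2.png',cv2.resize(im[200:320,220:380],(640,480),interpolation=cv2.INTER_CUBIC)[:,:,::-1])
to(554,-238,8,-19)
```

```text
t 7.4 pos [ 554.6 -238.2   28.1] rot [180.  -0. -19.] gap 12.0 F [-0.2  1.  -0.4] | delta [-0.6, 0.1, 20.1, 0.0, -0.0, 0.001]
```

View pics/c2.png

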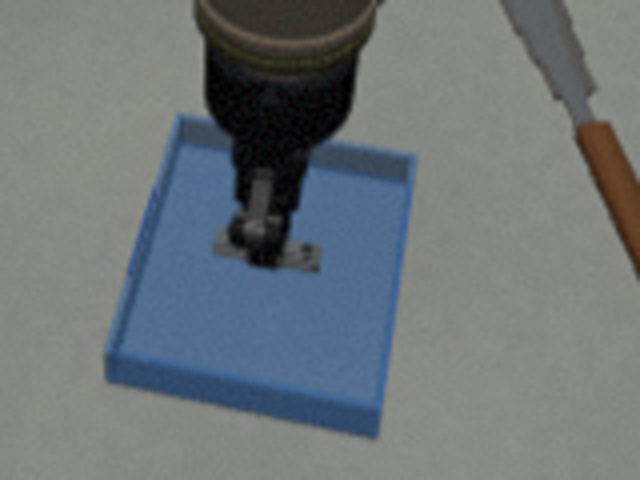

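The clipper is held level above the tray floor, at about (268,252) in the crop. I'll lower it and release.

Request:
apply_moves([
  [0, 0, 10, 0, 0, 0],
  [0, 0, 7, 0, 0, 0],
  [0, 0, 2.5, 0, 0, 0],
  [0, 0, 0, 0, 0, 0],
  [0, 0, 0, 0, 0, 0],
])

```text
time: 8.02
tool_pos: [554.5, -238.1, 8.3]
tcp_rot: [180.0, -0.0, -19.0]
ft_force: [-0.5, -0.5, -0.3]
finger_gap: 11.7
grip_force: 40.3
```

Request:
apply_moves([
  [0, 0, 0, 0, 0, 0],
  [0, 0, 0, 0, 0, 0],
  [0, 0, 0, 0, 0, 0],
  [0, 0, -10, 0, 0, 0],
  [0, 0, -40, 0, 0, 0],
], fingers=30)

```text
time: 8.65
tool_pos: [552.2, -236.9, 56.4]
tcp_rot: [-179.9, 0.3, -19.0]
ft_force: [0.3, 0.1, 0.6]
finger_gap: 29.7
grip_force: 0.0
```

Request:
apply_moves([
  [0, 0, -60, 0, 0, 0],
  [0, 0, -40, 0, 0, 0],
  [0, -60, 0, 0, 0, 0],
  [0, -60, 0, 0, 0, 0],
  [0, -60, 0, 0, 0, 0],
])

```text
time: 9.28
tool_pos: [613.6, -66.5, 159.6]
tcp_rot: [-180.0, -0.1, -19.0]
ft_force: [0.7, 0.6, -0.3]
finger_gap: 30.1
grip_force: 0.0
```

Run:
```python
from h import *
snap('top','c3t.png')
im,d=snap('side')
cv2.imwrite('pics/c3.png',cv2.resize(im[110:320,210:390],(514,600),interpolation=cv2.INTER_CUBIC)[:,:,::-1])
# upper pose (490,256,-3.5): rib at local y=-12
a=np.radians(-3.5); x=490+12*np.sin(a); y=256-12*np.cos(a); print(x,y)
to(x,y,100,-3.5)
```

```text
489.2674175255817 244.02238241893758
t 9.4 pos [614.4 -62.  159.4] rot [-1.799e+02 -1.000e-01 -1.870e+01] gap 29.9 F [-0.7 -0.5  0.8] | delta [-216.5, -249.8, 59.7, -0.002, -0.001, -0.265]
```

View pics/c3.png

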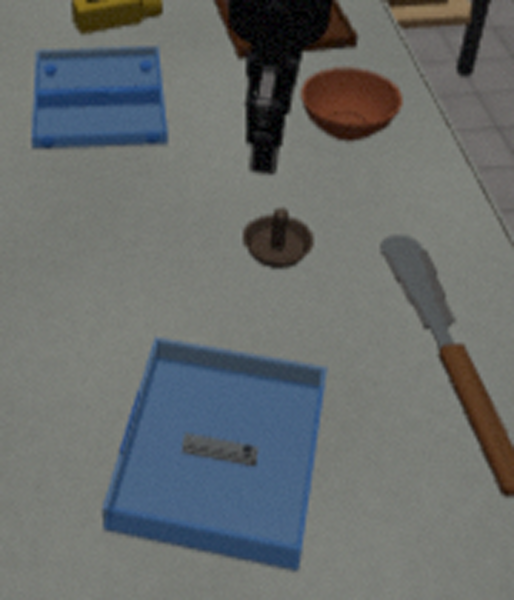

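Request:
apply_moves([
  [-36, -41.6, 0, 0, 0, 0],
  [-36, -41.6, 0, 0, 0, 0],
  [-36, -41.6, 0, 0, 0, 0],
  [-36, -41.6, 0, 0, 0, 0],
  [-36, -41.6, 0, 0, 0, 0],
])

```text
time: 10.0
tool_pos: [509.9, 188.3, 159.2]
tcp_rot: [-180.0, -0.1, -19.0]
ft_force: [1.0, -0.1, -0.4]
finger_gap: 29.7
grip_force: 0.0
```

Request:
apply_moves([
  [-36.5, -41.8, 20, 0, 0, 0],
  [0, 0, 20, 0, 0, -0.133],
  [0, 0, 20, 0, 0, -0.132],
  [0, 0, 0, 0, 0, 0],
  [0, 0, 0, 0, 0, 0],
])

```text
time: 10.62
tool_pos: [490.1, 238.6, 99.5]
tcp_rot: [-180.0, -0.1, -4.0]
ft_force: [0.8, -0.1, -0.2]
finger_gap: 30.4
grip_force: 0.0
```

Run:
```python
from h import *
im,d=snap('side')
cv2.imwrite('pics/c4.png',cv2.resize(im[60:180,180:340],(640,480),interpolation=cv2.INTER_CUBIC)[:,:,::-1])
to(489.3,244,18,-3.5)
```

```text
t 10.7 pos [490.4 238.7  99.8] rot [-1.8e+02 -1.0e-01 -4.0e+00] gap 30.6 F [0.  0.5 0.4] | delta [-1.7, -5.2, 81.8, -0.001, -0.002, -0.008]
```

View pics/c4.png

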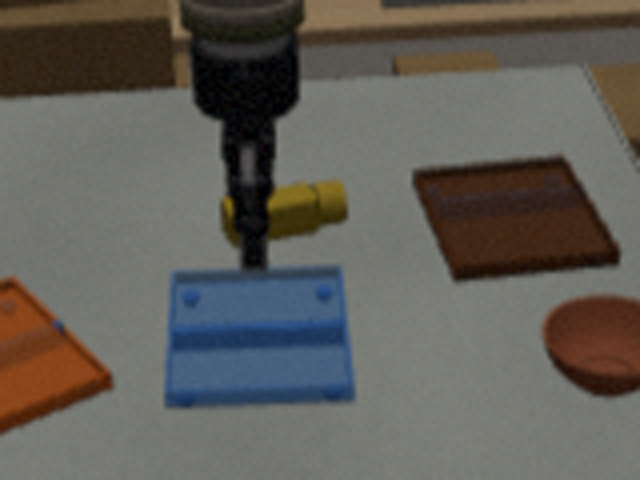

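Run:
```python
from h import *
for c in('top','side'):
    W=np.load(c+'0.npz')['W']
    u=(W[...,0]-489.5)*np.cos(np.radians(-3.5))+(W[...,1]-256)*np.sin(np.radians(-3.5)); v=-(W[...,0]-489.5)*np.sin(np.radians(-3.5))+(W[...,1]-256)*np.cos(np.radians(-3.5))
    m=(abs(u)<60)&(abs(v)<60)&(W[...,2]>26)
    A=np.polyfit(u[m],v[m],1); print(c,m.sum(),v[m].mean(),v[m].std(),np.degrees(A[0]), W[...,2][m].mean())
```

```text
top 109 -13.438760690869902 3.20227262189338 1.1516950210949566 32.08040937529106
side 111 -13.87831085070171 3.3947774364801306 1.7701193786629243 30.516674369602868
```

The side crop shows the rib at about (260,333) and the gripper lined up over the tray. The depth data puts the rib about 1.5 mm further to -y, so I'll go down and grip there.

Request:
apply_moves([
  [-1, -4, 30, 0, 0, -0.014],
  [0, 0, 30, 0, 0, 0],
  [0, 0, 15, 0, 0, 0],
  [0, 0, 7, 0, 0, 0],
  [0, 0, 0, 0, 0, 0],
])

```text
time: 11.3
tool_pos: [489.2, 242.9, 16.8]
tcp_rot: [-180.0, -0.0, -3.0]
ft_force: [0.0, 1.2, -0.5]
finger_gap: 30.3
grip_force: 0.0
```

Request:
apply_moves([
  [0, 0, 0, 0, 0, 0],
  [0, 0, 0, 0, 0, 0],
  [0, 0, 0, 0, 0, 0],
  [0, 0, 0, 0, 0, 0],
  [0, 0, 0, 0, 0, 0],
], fingers=0, grip_force=90)

```text
time: 11.92
tool_pos: [489.8, 243.2, 17.9]
tcp_rot: [-179.9, -0.1, -3.0]
ft_force: [-2.5, -0.8, 6.3]
finger_gap: 7.8
grip_force: 89.2
```

Request:
apply_moves([
  [0, 0, -10, 0, 0, 0],
  [0, 0, -25, 0, 0, 0],
  [0, 0, -40, 0, 0, 0],
  [0, 0, -25, 0, 0, 0],
  [0, 0, 0, 0, 0, 0],
])

```text
time: 12.55
tool_pos: [490.6, 243.5, 119.3]
tcp_rot: [-179.9, -0.3, -3.0]
ft_force: [0.4, 0.1, -2.5]
finger_gap: 7.5
grip_force: 88.3
```

Run:
```python
from h import *
im,d=snap('side');np.savez('side5.npz',im=im,W=cloud('side',d))
im2,d2=snap('top');np.savez('top5.npz',im=im2,W=cloud('top',d2))
cv2.imwrite('pics/c5.png',np.vstack([cv2.resize(im[60:180,180:340],(400,300)),cv2.resize(im2[140:260,100:260],(400,300))])[:,:,::-1])
to(554,-238,118,-19)
```

```text
t 12.7 pos [488.3 242.7 115.7] rot [180.   0.  -3.] gap 7.7 F [-1.3  0.1 -3.1] | delta [90.7, 476.6, -2.3, 0.0, 0.0, 0.279]
```

View pics/c5.png

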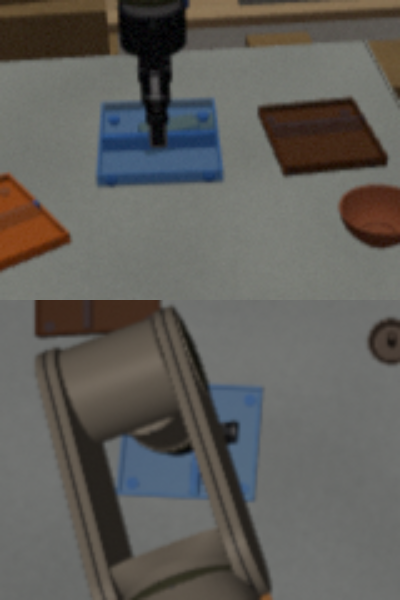

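```bash
cat >> h.py <<'E'
def fill(m):
    cs=cv2.findContours((m>0).astype(np.uint8),cv2.RETR_EXTERNAL,cv2.CHAIN_APPROX_NONE)[0]
    c=max(cs,key=cv2.contourArea);o=np.zeros(m.shape,np.uint8);cv2.fillPoly(o,[cv2.convexHull(c)],1);return o.astype(np.float32)
E
python3 - <<'E'
from h import *
i0=np.load('side0.npz')['im'];i5=np.load('side5.npz')['im'];t0=np.load('top0.npz')['im'];s=sense()
for nm,im,c,p,z in [('side0',i0,'side',(490,256,-3),0),('top0',t0,'top',(490,256,-3),0),('side5',i5,'side',(489,255,-3),98.5),('low0',i0,'side',(554,-238,-19),None),('low0t',t0,'top',(554,-238,-19),None)]:
    g=(148,174,8+z,24+z) if z is not None else (148,174,0,30)
    m=fill(colmask(c,im,'blue',p,*g)); print(nm,m.sum(),fitbox({c:m},p,*g))
    if nm=='side5':
        o=im.copy();o[m>0]=o[m>0]//2+np.array([127,0,0],np.uint8)//2
        print(m.any(0).nonzero()[0][[0,-1]],m.any(1).nonzero()[0][[0,-1]])
to(550.1,-249.4,118,-19)
E
```

```text
side0 1561.0 (array([488.1, 254.8,  -2.7]), np.float64(0.041))
top0 2198.0 (array([490.7, 256.1,  -3.5]), np.float64(0.023))
side5 1685.0 (array([490.1, 263. ,  -2.8]), np.float64(0.047))
[219 268] [ 97 133]
low0 4775.0 (array([ 553.8, -237.6,  -18.9]), np.float64(0.018))
low0t 2149.0 (array([ 554.7, -238.3,  -19. ]), np.float64(0.03))
t 12.7 pos [488.3 242.7 115.7] rot [180.   0.  -3.] gap 7.7 F [-1.3  0.1 -3.1] | delta [87.4, 488.2, -2.3, 0.0, 0.0, 0.279]
```

Run:
```python
from h import *
z=np.load('side5.npz');im,W=z['im'],z['W']
m=colmask('side',im,'blue',(489,256,-3),148,174,100,125)>0
P=W[m];P=P[(P[:,2]>60)]
print(len(P),np.percentile(P,[2,50,98],axis=0).round(1))
for lo,hi in((180,200),(200,220),(220,240),(240,260),(260,280),(280,300),(300,320),(320,350)):
    q=P[(P[:,1]>lo)&(P[:,1]<hi)]
    if len(q): print(lo,len(q),np.percentile(q[:,2],[5,25,50,75,95]).round(1))
```

```text
1532 [[418.2 166.4 111. ]
 [488.1 235.1 114.7]
 [559.9 341.4 181.7]]
180 99 [112.1 113.3 114.  125.3 198.4]
200 200 [111.3 112.4 113.5 114.7 171.4]
220 364 [111.8 113.3 118.6 129.9 147.7]
240 179 [112.4 118.6 126.8 132.2 133.8]
260 7 [122.9 124.  125.1 125.3 125.9]
280 100 [111.2 112.6 113.3 114.3 124.5]
300 121 [111.3 112.5 113.2 113.9 118.2]
320 205 [111.3 112.8 114.3 119.  123.7]
```

Request:
apply_moves([
  [4, 20, 0, 0, 0, 0],
  [8, 45, 0, 0, 0, 0],
  [9, 50, 0, 0, 0, 0],
  [9, 50, 0, 0, 0, 0],
  [9, 50, 0, 0, 0, 0],
])

```text
time: 13.28
tool_pos: [515.2, 23.6, 114.7]
tcp_rot: [180.0, 0.1, -3.0]
ft_force: [0.3, 0.1, -2.5]
finger_gap: 7.8
grip_force: 88.4
```

Request:
apply_moves([
  [9, 50, 0, 0, 0, 0],
  [9, 50, 0, 0, 0, 0],
  [9, 50, 0, 0, 0, 0],
  [9, 50, 0, 0, 0, 0],
  [8, 45, 0, 0, 0, 0],
])

```text
time: 13.9
tool_pos: [546.0, -223.3, 114.5]
tcp_rot: [-180.0, 0.1, -3.0]
ft_force: [0.4, 0.7, -0.9]
finger_gap: 7.5
grip_force: 88.4
```

Request:
apply_moves([
  [4.4, 28.2, 0, 0, 0, 0.07],
  [0, 0, 10, 0, 0, 0.14],
  [0, 0, 10, 0, 0, 0.069],
  [0, 0, 10, 0, 0, 0],
  [0, 0, 0, 0, 0, 0],
])

```text
time: 14.52
tool_pos: [548.9, -248.9, 84.1]
tcp_rot: [-180.0, 0.2, -18.9]
ft_force: [0.7, -0.2, -2.0]
finger_gap: 7.6
grip_force: 88.5
```

Run:
```python
from h import *
to(550.2,-249.4,60,-19)
im,d=snap('side');np.savez('side6.npz',im=im,W=cloud('side',d))
cv2.imwrite('pics/c6.png',cv2.resize(im[190:340,210:370],(640,600),interpolation=cv2.INTER_CUBIC)[:,:,::-1])
to(550.2,-249.4,60,-19)
```

```text
t 14.5 pos [ 548.9 -248.9   84.1] rot [-180.     0.2  -18.9] gap 7.6 F [ 0.7 -0.2 -2. ] | delta [1.5, 0.1, 24.1, -0.001, 0.004, 0.002]
t 14.6 pos [ 549.6 -249.1   85.2] rot [-1.80e+02  1.00e-01 -1.89e+01] gap 7.6 F [ 0.2 -0.3 -1.4] | delta [0.7, 0.1, 25.2, -0.0, 0.002, 0.002]
```

View pics/c6.png

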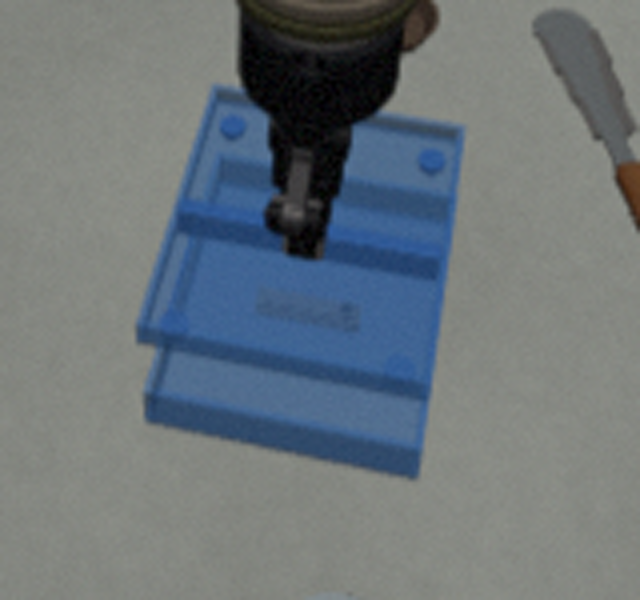

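The side crop shows the upper tray hovering squarely over the lower one, with the clipper visible through it at about (308,308). I'll lower it in stages.

Request:
apply_moves([
  [0, 0, 15, 0, 0, 0],
  [0, 0, 12, 0, 0, 0],
  [0, 0, 9, 0, 0, 0],
  [0, 0, 0, 0, 0, 0],
  [0, 0, 0, 0, 0, 0],
])

```text
time: 15.2
tool_pos: [550.7, -249.4, 50.5]
tcp_rot: [180.0, -0.0, -19.0]
ft_force: [0.4, -0.4, -1.8]
finger_gap: 7.0
grip_force: 88.5
```

Request:
apply_moves([
  [0, 0, 2, 0, 0, 0],
  [0, 0, 2, 0, 0, 0],
  [0, 0, 2, 0, 0, 0],
  [0, 0, 0, 0, 0, 0],
  [0, 0, 0, 0, 0, 0],
])

```text
time: 15.82
tool_pos: [550.5, -249.3, 44.3]
tcp_rot: [180.0, -0.0, -19.0]
ft_force: [0.9, -0.3, -1.7]
finger_gap: 7.5
grip_force: 88.5
```

Run:
```python
from h import *
to(550.2,-249.4,39.5,-19)
```

```text
t 15.8 pos [ 550.5 -249.3   44.3] rot [180.  -0. -19.] gap 7.5 F [ 0.9 -0.3 -1.7] | delta [-0.3, 0.2, 4.8, 0.0, -0.0, 0.0]
```

No contact yet: the feet are inside the rim or just at it. I'll continue gently.

Request:
apply_moves([
  [0, 0, 2, 0, 0, 0],
  [0, 0, 1.5, 0, 0, 0],
  [0, 0, 1, 0, 0, 0],
  [0, 0, 0.5, 0, 0, 0],
  [0, 0, 0, 0, 0, 0],
])

```text
time: 16.45
tool_pos: [550.5, -249.3, 39.9]
tcp_rot: [180.0, 0.0, -19.0]
ft_force: [-4.4, 1.2, 5.1]
finger_gap: 7.3
grip_force: 89.5
```

Run:
```python
from h import *
to(550.2,-249.4,39.5,-19)
im,d=snap('side')
cv2.imwrite('pics/c7.png',cv2.resize(im[190:340,210:370],(640,600),interpolation=cv2.INTER_CUBIC)[:,:,::-1])
```

```text
t 16.4 pos [ 550.5 -249.3   39.9] rot [180.   0. -19.] gap 7.3 F [-4.4  1.2  5.1] | delta [-0.2, 0.2, 0.4, 0.0, 0.0, 0.0]
```

View pics/c7.png

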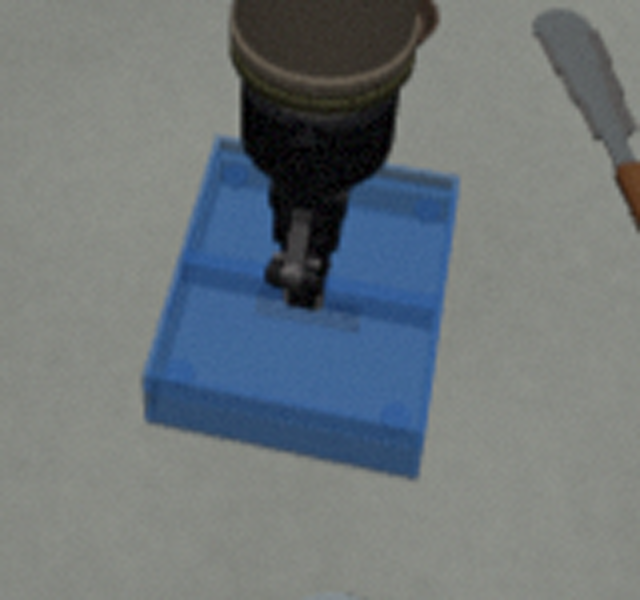

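The trays are stacked flush: the walls are continuous at about (285,420), and contact came at z≈39.9, which matches the home height. I'll release, rise and go to the torch.

Request:
apply_moves([
  [0, 0, 0, 0, 0, 0],
  [0, 0, 0, 0, 0, 0],
  [0, 0, 0, 0, 0, 0],
  [0, 0, -15, 0, 0, 0],
  [0, 0, -50, 0, 0, 0],
], fingers=30, grip_force=50)

```text
time: 17.12
tool_pos: [548.2, -248.0, 102.2]
tcp_rot: [-179.9, 0.4, -19.0]
ft_force: [0.9, 0.0, -0.6]
finger_gap: 30.4
grip_force: 0.0
```

Request:
apply_moves([
  [-10, -28, -35, 0, 0, 0],
  [-20, -52, 0, 0, 0, 0],
  [-20, -52, 0, 0, 0, 0],
  [-20, -52, 0, 0, 0, 0],
  [-20, -52, 0, 0, 0, 0],
], fingers=60)

```text
time: 17.75
tool_pos: [542.4, 4.8, 140.8]
tcp_rot: [-180.0, -0.1, -19.0]
ft_force: [-0.1, 0.3, -0.3]
finger_gap: 60.0
grip_force: 0.0
```

Request:
apply_moves([
  [-20, -52, 0, 0, 0, 0],
  [-20, -52, 0, 0, 0, 0],
  [-20, -52, 0, 0, 0, 0],
  [-20, -52, 0, 0, 0, 0],
  [-20, -52, 0, 0, 0, 0],
])

```text
time: 18.38
tool_pos: [532.3, 283.6, 140.9]
tcp_rot: [-179.9, -0.1, -19.0]
ft_force: [0.6, 0.1, 0.4]
finger_gap: 60.0
grip_force: 0.0
```

Request:
apply_moves([
  [-20, -52, 0, 0, 0, 0],
  [-20, -52, 0, 0, 0, -0.18],
  [-20, -44, 0, 0, 0, -0.18],
  [0, 0, 0, 0, 0, -0.18],
  [0, 0, 0, 0, 0, 0],
])

```text
time: 19.0
tool_pos: [514.9, 440.1, 140.2]
tcp_rot: [-180.0, -0.0, 12.0]
ft_force: [0.6, -0.0, 0.7]
finger_gap: 59.9
grip_force: 0.0
```

Run:
```python
from h import *
from fit import rect
to(524,440.5,90,12.5)
im,d=snap('side');W=cloud('side',d);im2,d2=snap('top');W2=cloud('top',d2)
for W_,i,c in((W,im,'side'),(W2,im2,'top')):
    m=colmask(c,i,'yellow',(526,441,12),112,38,0,38)>0
    P=W_[m];P=P[(P[:,2]>33)&(P[:,2]<48)]
    if len(P)>10:
        r=cv2.minAreaRect(P[:,:2].astype(np.float32));print(c,len(P),r,P.mean(0))
m=colmask('side',im,'blue',(554,-238,-19),148,174,0,54); 
print('upper box fit',fitbox({'side':fill(m)},(554,-238,-19),148,174,0,46),fitbox({'top':fill(colmask('top',im2,'blue',(554,-238,-19),148,174,0,54))},(554,-238,-19),148,174,0,46))
cv2.imwrite('pics/c8.png',np.hstack([cv2.resize(im[70:160,200:320],(400,300)),cv2.resize(im2[150:240,80:200],(400,300))])[:,:,::-1])
to(524,440.5,90,12.5)
```

```text
t 19.0 pos [514.9 440.1 140.2] rot [-180.   -0.   12.] gap 59.9 F [ 0.6 -0.   0.7] | delta [9.0, 1.5, 50.2, -0.0, -0.001, -0.009]
side 148 ((524.7661743164062, 436.1320495605469), (110.75657653808594, 34.17344665527344), 8.352161407470703) [521.51283252 434.65145968  37.21923528]
top 162 ((516.3731689453125, 437.0845947265625), (92.82405853271484, 35.783790588378906), 13.170845031738281) [508.54592464 432.4098724   38.22517916]
upper box fit (array([ 553.7, -238. ,  -19. ]), np.float64(0.016)) (array([ 555.1, -238.6,  -18.8]), np.float64(0.026))
t 19.1 pos [515.3 439.1 140. ] rot [-180.    -0.    11.7] gap 59.7 F [-0.  -0.7 -0.1] | delta [8.7, 0.4, 50.0, -0.0, -0.001, -0.014]
```

View pics/c8.png

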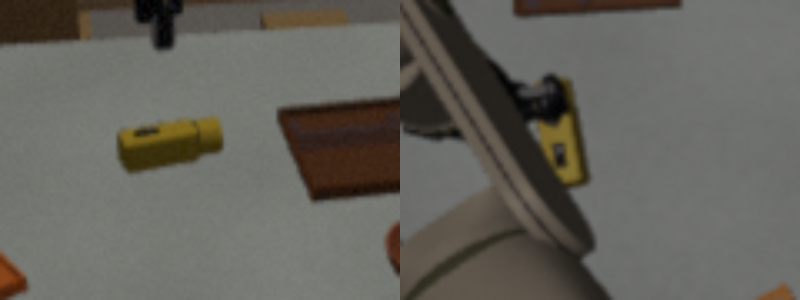

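Side and top show the torch undisturbed, switch up, head to +x. I'll go down with the fingers wider.

Request:
apply_moves([
  [5.5, 3.2, 30, 0, 0, 0],
  [0, 0, 40, 0, 0, 0],
  [0, 0, 32, 0, 0, 0],
  [0, 0, 16, 0, 0, 0],
  [0, 0, 0, 0, 0, 0],
], fingers=70)

```text
time: 19.73
tool_pos: [520.6, 436.4, 20.4]
tcp_rot: [180.0, 0.1, 11.8]
ft_force: [0.1, -0.0, 0.0]
finger_gap: 70.1
grip_force: 0.0
```

Request:
apply_moves([
  [0, 0, 0, 0, 0, 0],
  [0, 0, 0, 0, 0, 0],
  [0, 0, 0, 0, 0, 0],
  [0, 0, 0, 0, 0, 0],
  [0, 0, 0, 0, 0, 0],
], fingers=20)

```text
time: 20.35
tool_pos: [522.4, 438.5, 23.8]
tcp_rot: [-179.9, -0.2, 12.0]
ft_force: [0.2, -0.4, 6.0]
finger_gap: 34.6
grip_force: 51.8
```

Request:
apply_moves([
  [0, 0, 0, 0, 0, 0],
  [0, 0, 0, 0, 0, 0],
  [0, 0, -10, 0, 0, 0],
  [0, 0, -25, 0, 0, 0],
  [0, 0, 0, 0, 0, 0],
])

```text
time: 20.98
tool_pos: [522.7, 438.7, 59.5]
tcp_rot: [-179.9, -0.3, 12.0]
ft_force: [0.1, -0.3, -1.1]
finger_gap: 34.7
grip_force: 51.0
```

Run:
```python
from h import *
to(524,440.5,90,12.5)
im,d=snap('side');W=cloud('side',d)
m=colmask('side',im,'yellow',(526,439,12),112,38,0,100)>0
P=W[m];print(np.percentile(P,[2,50,98],axis=0).round(1)); Q=P[P[:,1]<435]; print(cv2.minAreaRect(P[P[:,2]>np.percentile(P[:,2],60)][:,:2].astype(np.float32)))
np.savez('side9.npz',im=im,W=W)
cv2.imwrite('pics/c9.png',cv2.resize(im[70:160,200:320],(640,480))[:,:,::-1])
```

```text
t 21.0 pos [522.7 438.7  59.5] rot [-179.9   -0.3   12. ] gap 34.7 F [ 0.1 -0.3 -1.1] | delta [1.8, -1.5, -30.5, -0.002, -0.005, -0.009]
[[472.3 408.   40.8]
 [521.8 425.4  64.8]
 [578.2 452.6  84.5]]
((462.6904296875, -122.74298095703125), (1177.137939453125, 109.75174713134766), 83.5678482055664)
```

View pics/c9.png

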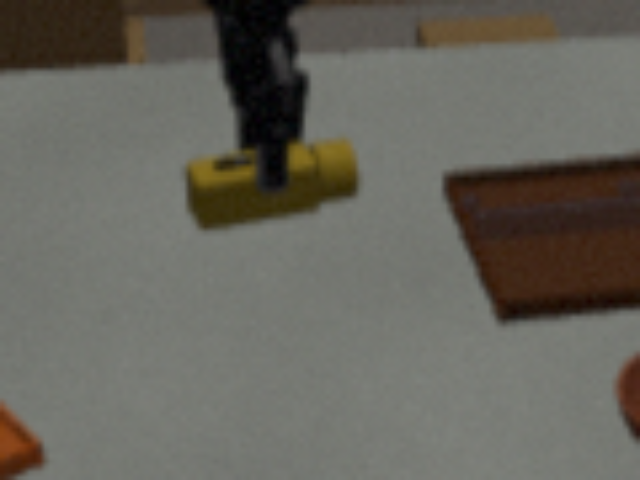

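The torch is held level at about (270,180) in the crop. I'll carry it over the narrow bay.

Request:
apply_moves([
  [-2, 10, -25, 0, 0, 0],
  [-7, 36, -25, 0, 0, 0],
  [-10, 51, 0, 0, 0, 0],
  [-10, 51, 0, 0, 0, 0],
  [-10, 51, 0, 0, 0, 0],
])

```text
time: 21.65
tool_pos: [523.2, 232.9, 105.1]
tcp_rot: [180.0, 0.1, 12.0]
ft_force: [1.3, -0.5, -1.2]
finger_gap: 34.8
grip_force: 51.0
```

Request:
apply_moves([
  [-10, 51, 0, 0, 0, 0],
  [-10, 51, 0, 0, 0, 0],
  [-10, 51, 0, 0, 0, 0],
  [-10, 51, 0, 0, 0, 0],
  [-10, 51, 0, 0, 0, 0],
])

```text
time: 22.28
tool_pos: [527.2, -26.7, 105.2]
tcp_rot: [-180.0, 0.1, 12.0]
ft_force: [0.2, -0.2, -2.1]
finger_gap: 35.0
grip_force: 51.0
```

Request:
apply_moves([
  [-10, 51, 0, 0, 0, 0],
  [-10, 51, 0, 0, 0, 0],
  [-10, 51, 0, 0, 0, 0],
  [-10, 51, 0, 0, 0, 0],
  [-10, 51, 0, 0, 0, 0],
])

```text
time: 22.9
tool_pos: [531.2, -286.3, 105.0]
tcp_rot: [-179.9, 0.1, 12.0]
ft_force: [0.0, 0.2, -1.0]
finger_gap: 34.8
grip_force: 51.0
```

Request:
apply_moves([
  [0, 0, 0, 0, 0, 0.18],
  [0, 0, 0, 0, 0, 0.18],
  [0, 0, 0, 0, 0, 0.181],
  [0, 0, 0, 0, 0, 0],
  [0, 0, 0, 0, 0, 0],
])

```text
time: 23.52
tool_pos: [531.7, -284.7, 105.6]
tcp_rot: [-180.0, 0.1, -18.8]
ft_force: [0.4, -0.1, -1.2]
finger_gap: 34.9
grip_force: 51.0
```

Run:
```python
from h import *
im,d=snap('side');W=cloud('side',d)
to(535.2,-284.4,80,-19)
m=colmask('side',im,'yellow',(535,-284,-19),130,60,30,140)>0
P=W[m];P=P[P[:,2]>60];a=np.radians(-19);q=P[:,:2]-[554.3,-238.1]
u=q@[np.cos(a),np.sin(a)];v=q@[-np.sin(a),np.cos(a)]
print(len(P),np.percentile(np.c_[u,v,P[:,2]],[1,50,99],axis=0).round(1))
cv2.imwrite('pics/c10.png',cv2.resize(im[190:340,210:370],(640,600))[:,:,::-1])
```

```text
t 23.6 pos [ 531.8 -284.8  105.8] rot [-180.     0.   -18.8] gap 34.4 F [-0.2  0.5 -0.9] | delta [3.1, -1.4, 25.8, -0.0, 0.001, 0.003]
960 [[ -55.5 -114.9   87.4]
 [   7.9  -66.5  117.5]
 [  52.2  -38.   207.4]]
```

View pics/c10.png

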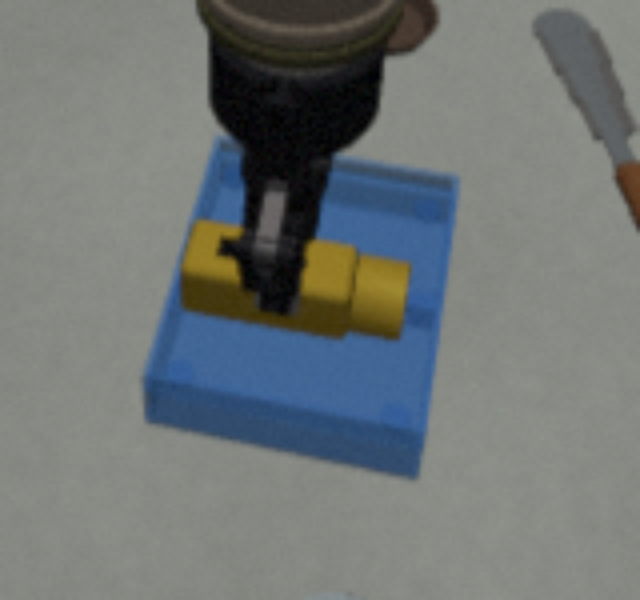

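The torch hovers over the narrow bay, parallel to the rib. I'll lower it.

Request:
apply_moves([
  [2, -1.4, 15, 0, 0, 0],
  [0, 0, 15, 0, 0, 0],
  [0, 0, 10, 0, 0, 0],
  [0, 0, 5, 0, 0, 0],
  [0, 0, 0, 0, 0, 0],
])

```text
time: 24.2
tool_pos: [534.1, -284.2, 60.7]
tcp_rot: [-180.0, 0.1, -19.0]
ft_force: [-1.2, 0.1, -1.4]
finger_gap: 34.5
grip_force: 51.0
```

Request:
apply_moves([
  [0, 0, 1, 0, 0, 0],
  [0, 0, 1, 0, 0, 0],
  [0, 0, 1, 0, 0, 0],
  [0, 0, 0, 0, 0, 0],
  [0, 0, 0, 0, 0, 0],
])

```text
time: 24.82
tool_pos: [534.4, -284.3, 58.4]
tcp_rot: [180.0, -0.0, -19.0]
ft_force: [-0.4, 0.1, -0.9]
finger_gap: 34.4
grip_force: 51.0
```

Run:
```python
from h import *
to(535.2,-284.4,57,-19)
```

```text
t 24.8 pos [ 534.4 -284.3   58.4] rot [180.  -0. -19.] gap 34.4 F [-0.4  0.1 -0.9] | delta [0.8, -0.2, 1.4, 0.0, -0.0, -0.001]
```

Request:
apply_moves([
  [0, 0, 0.8, 0, 0, 0],
  [0, 0, 0.7, 0, 0, 0],
  [0, 0, 0, 0, 0, 0],
  [0, 0, 0, 0, 0, 0],
  [0, 0, 0, 0, 0, 0],
])

```text
time: 25.45
tool_pos: [534.5, -284.4, 57.8]
tcp_rot: [180.0, -0.0, -19.0]
ft_force: [-4.0, 2.9, 6.3]
finger_gap: 34.6
grip_force: 52.0
```

Request:
apply_moves([
  [0, 0, 0, 0, 0, 0],
  [0, 0, 0, 0, 0, 0],
  [0, 0, 0, 0, 0, 0],
  [0, 0, -20, 0, 0, 0],
  [0, 0, -50, 0, 0, 0],
], fingers=48, grip_force=35)

```text
time: 26.08
tool_pos: [532.5, -283.2, 125.5]
tcp_rot: [-179.9, 0.3, -19.0]
ft_force: [1.0, -0.5, 1.2]
finger_gap: 48.1
grip_force: 0.0
```

Request:
apply_moves([
  [0, 0, -30, 0, 0, 0],
  [3, -60, 0, 0, 0, 0],
  [3, -60, 0, 0, 0, 0],
  [3, -60, 0, 0, 0, 0],
  [3, -60, 0, 0, 0, 0],
])

```text
time: 26.7
tool_pos: [625.0, -59.7, 158.9]
tcp_rot: [-180.0, -0.1, -19.0]
ft_force: [0.8, -0.1, 0.5]
finger_gap: 48.0
grip_force: 0.0
```

Request:
apply_moves([
  [3, -60, 0, 0, 0, 0],
  [0, 0, 0, 0, 0, -0.175],
  [0, 0, 0, 0, 0, -0.175],
  [0, 0, 0, 0, 0, -0.175],
  [0, 0, 0, 0, 0, -0.175],
])

```text
time: 27.32
tool_pos: [646.8, -5.5, 158.6]
tcp_rot: [180.0, -0.1, 21.4]
ft_force: [-0.0, -0.5, -0.0]
finger_gap: 48.4
grip_force: 0.0
```

Request:
apply_moves([
  [0, 0, 0, 0, 0, -0.175],
  [0, 0, 0, 0, 0, -0.175],
  [0, 0, 0, 0, 0, -0.175],
  [0, 0, 0, 0, 0, -0.175],
  [0, 0, 0, 0, 0, -0.17],
])

```text
time: 27.95
tool_pos: [646.8, -5.7, 158.6]
tcp_rot: [179.9, -0.0, 71.2]
ft_force: [0.2, 0.0, -0.1]
finger_gap: 47.8
grip_force: 0.0
```

Run:
```python
from h import *
im,d=snap('side');W=cloud('side',d)
for c in('top','side'):
    w=np.load(c+'0.npz')['W'];m=(abs(w[...,0]-647)<40)&(abs(w[...,1]+5)<40)&(w[...,2]>25);print(c,m.sum(),w[m].mean(0),w[m].min(0),w[m].max(0))
to(647,-5,22,71)
m=colmask('side',im,'yellow',(535,-284,-19),130,60,30,90)>0
P=W[m];P=P[(P[:,2]>66)&(P[:,2]<85)];a=np.radians(-19);q=P[:,:2]-[554.3,-238.1]
u=q@[np.cos(a),np.sin(a)];v=q@[-np.sin(a),np.cos(a)]
print(len(P),np.percentile(np.c_[u,v,P[:,2]],[1,50,99],axis=0).round(1))
cv2.imwrite('pics/c11.png',cv2.resize(im[120:320,220:380],(480,600))[:,:,::-1])
```

```text
top 19 [644.84035584  -5.58576166  45.04019029] [638.66793837 -10.70398655  28.41175341] [ 6.52142594e+02 -7.97039535e-02  5.53571527e+01]
side 45 [645.35750129  -7.0734256   39.30846166] [639.52070029 -11.53798369  25.08569631] [ 6.53037647e+02 -5.12133593e-01  5.08628759e+01]
t 28.0 pos [646.8  -5.6 158.6] rot [179.9  -0.   71.7] gap 48.0 F [-0.2 -1.1 -0.5] | delta [0.6, -0.3, 136.6, 0.002, -0.0, 0.013]
733 [[-53.3 -68.6  66.3]
 [ -1.4 -54.6  71.6]
 [ 54.1 -36.2  75.4]]
```

View pics/c11.png

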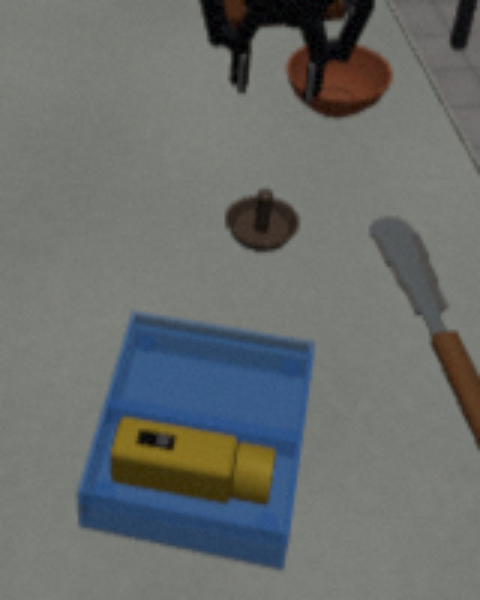

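The torch lies flat, switch up, in the narrow bay at about (190,455), and the gripper is over the dish post. I'll grip the dish.

Request:
apply_moves([
  [0.5, 0.5, 40, 0, 0, 0],
  [0, 0, 40, 0, 0, 0],
  [0, 0, 35, 0, 0, 0],
  [0, 0, 20, 0, 0, 0],
  [0, 0, 0, 0, 0, 0],
])

```text
time: 28.62
tool_pos: [646.0, -5.2, 20.8]
tcp_rot: [-179.9, 0.0, 70.9]
ft_force: [0.4, -0.3, 0.7]
finger_gap: 48.2
grip_force: 0.0
```

Request:
apply_moves([
  [0, 0, 0, 0, 0, 0],
  [0, 0, 0, 0, 0, 0],
  [0, 0, 0, 0, 0, 0],
  [0, 0, 0, 0, 0, 0],
  [0, 0, 0, 0, 0, 0],
], fingers=0)

```text
time: 29.25
tool_pos: [648.7, -5.5, 24.1]
tcp_rot: [179.8, -0.0, 70.9]
ft_force: [-0.1, 0.1, 7.0]
finger_gap: 12.8
grip_force: 34.6
```

Request:
apply_moves([
  [0, 0, 0, 0, 0, 0],
  [0, 0, 0, 0, 0, 0],
  [0, 0, -15, 0, 0, 0],
  [0, 0, -35, 0, 0, 0],
  [0, 0, -40, 0, 0, 0],
])

```text
time: 29.88
tool_pos: [646.2, -5.2, 112.7]
tcp_rot: [-179.9, 0.0, 70.9]
ft_force: [-0.4, 0.4, -0.4]
finger_gap: 12.5
grip_force: 34.3
```

Run:
```python
from h import *
a=np.radians(-19); t=np.array([554.3,-238.1])+38*np.array([-np.sin(a),np.cos(a)]); print(t)
to(*t,115,71)
```

```text
[ 566.67158987 -202.17029413]
t 29.9 pos [646.2  -5.2 112.7] rot [-179.9    0.    70.9] gap 12.5 F [-0.4  0.4 -0.4] | delta [-212.1, -10.8, -2.2, -0.002, 0.0, -0.001]
```

Request:
apply_moves([
  [-35, -2, 0, 0, 0, 0],
  [-50, -2.5, 0, 0, 0, 0],
  [-50, -2.5, 0, 0, 0, 0],
  [-45, -2.5, 0, 0, 0, 0],
  [-20, -1, 0, 0, 0, 0],
])

```text
time: 30.5
tool_pos: [570.8, -193.1, 112.7]
tcp_rot: [180.0, 0.0, 70.8]
ft_force: [0.6, 0.6, -0.8]
finger_gap: 12.6
grip_force: 34.3
```

Request:
apply_moves([
  [-12, 0, 0, 0, 0, 0],
  [0, 0, 10, 0, 0, 0],
  [0, 0, 10, 0, 0, 0],
  [0, 0, 0, 0, 0, 0],
  [0, 0, 0, 0, 0, 0],
])

```text
time: 31.12
tool_pos: [567.9, -201.5, 91.5]
tcp_rot: [-180.0, -0.0, 71.0]
ft_force: [-0.7, -1.1, -1.1]
finger_gap: 12.7
grip_force: 34.3
```

Run:
```python
from h import *
im,d=snap('side')
to(566.7,-202.2,57,71)
cv2.imwrite('pics/c12.png',cv2.resize(im[170:320,220:380],(640,600))[:,:,::-1])
```

```text
t 31.2 pos [ 568.1 -201.7   91.9] rot [180.  -0.  71.] gap 12.7 F [-0.  -0.6 -1.3] | delta [-0.9, -1.1, 34.9, 0.0, -0.0, -0.001]
```

View pics/c12.png

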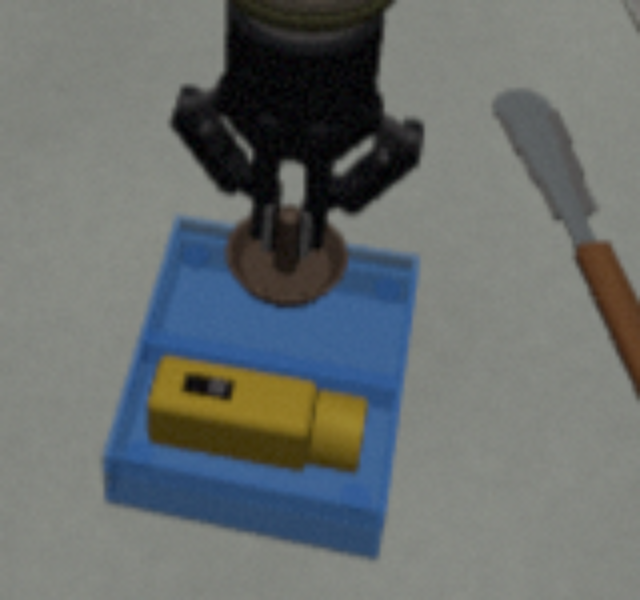

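The dish is upright over the wide bay at about (288,255). I'll lower it slowly.

Request:
apply_moves([
  [0, 0, 12, 0, 0, 0],
  [0, 0, 9, 0, 0, 0],
  [0, 0, 6, 0, 0, 0],
  [0, 0, 3, 0, 0, 0],
  [0, 0, 1, 0, 0, 0],
])

```text
time: 31.8
tool_pos: [567.7, -202.2, 60.6]
tcp_rot: [-180.0, -0.0, 70.9]
ft_force: [0.5, 0.1, -0.9]
finger_gap: 12.5
grip_force: 34.3
```

Request:
apply_moves([
  [0, 0, 0.7, 0, 0, 0],
  [0, 0, 0.6, 0, 0, 0],
  [0, 0, 0.5, 0, 0, 0],
  [0, 0, 0, 0, 0, 0],
  [0, 0, 0, 0, 0, 0],
])

```text
time: 32.42
tool_pos: [567.8, -202.2, 59.0]
tcp_rot: [180.0, 0.0, 70.9]
ft_force: [0.2, 0.7, -0.9]
finger_gap: 12.6
grip_force: 34.3
```

```bash
python3 -c "
from h import *
to(566.7,-202.2,57,71)"
```

```text
t 32.4 pos [ 567.8 -202.2   59. ] rot [180.    0.   70.9] gap 12.6 F [ 0.2  0.7 -0.9] | delta [-0.3, -1.1, 2.0, 0.0, 0.0, -0.001]
```

Request:
apply_moves([
  [0, 0, 0.3, 0, 0, 0],
  [0, 0, 0.3, 0, 0, 0],
  [0, 0, 0.3, 0, 0, 0],
  [0, 0, 0.2, 0, 0, 0],
  [0, 0, 0, 0, 0, 0],
])

```text
time: 33.05
tool_pos: [567.8, -202.2, 58.1]
tcp_rot: [-180.0, 0.0, 70.9]
ft_force: [-1.7, 1.1, 3.2]
finger_gap: 12.9
grip_force: 34.7
```

```bash
python3 -c "
from h import *
to(566.7,-202.2,57,71)"
```

```text
t 33.0 pos [ 567.8 -202.2   58.1] rot [-180.     0.    70.9] gap 12.9 F [-1.7  1.1  3.2] | delta [-0.3, -1.0, 1.1, -0.0, 0.0, -0.001]
```

The dish has touched down at 3 N. I'll release and back off.

Request:
apply_moves([
  [0, 0, 0, 0, 0, 0],
  [0, 0, 0, 0, 0, 0],
  [0, 0, 0, 0, 0, 0],
  [0, 0, -10, 0, 0, 0],
  [0, 0, -30, 0, 0, 0],
], fingers=36)

```text
time: 33.67
tool_pos: [566.4, -201.6, 96.8]
tcp_rot: [-179.8, -0.0, 70.9]
ft_force: [1.3, 0.6, 0.5]
finger_gap: 36.3
grip_force: 0.0
```

Request:
apply_moves([
  [0, 0, -50, 0, 0, 0],
  [0, 0, -50, 0, 0, 0],
  [40, 0, -30, 0, 0, 0],
  [50, 0, 0, 0, 0, 0],
  [50, 0, 0, 0, 0, 0],
])

```text
time: 34.3
tool_pos: [614.4, -68.9, 229.8]
tcp_rot: [179.8, -0.0, 70.9]
ft_force: [0.8, -0.4, -0.5]
finger_gap: 35.8
grip_force: 0.0
```

Request:
apply_moves([
  [50, 0, 0, 0, 0, 0],
  [0, 0, 0, 0, 0, 0],
  [0, 0, 0, 0, 0, 0],
  [0, 0, 0, 0, 0, 0],
  [0, 0, 0, 0, 0, 0],
])

```text
time: 34.92
tool_pos: [629.7, -23.9, 228.0]
tcp_rot: [180.0, 0.0, 70.8]
ft_force: [1.0, -0.4, 0.2]
finger_gap: 35.9
grip_force: 0.0
```

Run:
```python
from h import *
im,d=snap('side')
to(566.7,-202.2,57,71)
cv2.imwrite('pics/c13.png',cv2.resize(im[170:384,220:400],(504,600))[:,:,::-1])
```

```text
t 35.0 pos [629.7 -23.7 228. ] rot [180.    0.   70.8] gap 36.4 F [-0.1  0.2  0.3] | delta [-189.2, -1.0, 171.0, 0.0, 0.0, -0.003]
```

View pics/c13.png

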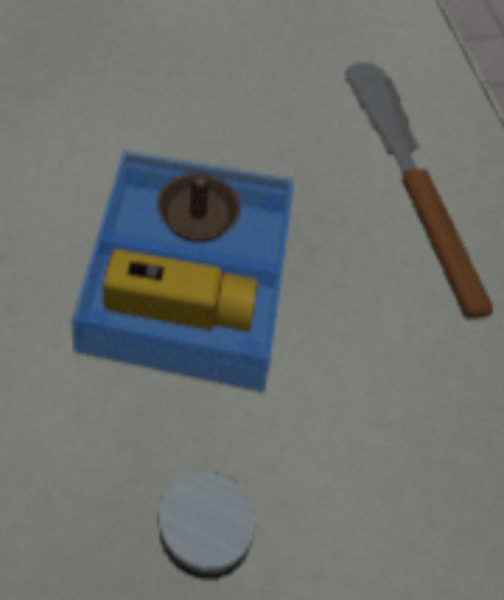

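The dish stands upright in the wide bay at about (200,207) and the torch lies flat in the narrow bay at about (180,290). The trays are flush, and the tin and shoehorn look unmoved.

```bash
python3 -c "
from h import *
print(job.hand_in())"
```

```text
the job is handed in; nothing more can be done
None
```

The tray is packed in the order asked, checked in the camera images before handing in; the job is handed in at about 35 s of robot time, and the hand-in returned no verdict.

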